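Load a jug under the ratchet-lift titration head

TASK

Get the titration stand ready for the next sample: pull its head up by the blue knob until the ratchet holds it, hands off, at the top tooth or the one below, then stand the steel jug upright on the black base, on the white spot under the head. Finally press and hold the blue pawl lever so that the head sinks all the way down, with both the electrode and the dosing tube hanging inside the jug, and let the lever spring back. Do not tip the jug over or push it hard against the electrode or the tube, and leave the other glassware and bottles where they stand.

Things in the scene. Friction and masses are not known exactly. Their poses are not given: they have to be found in the camera images.
- stand: titration stand, fixed to the bench: black base plate 230 x 150 mm, 12 mm thick, with a grey guide channel 165 mm tall at its far end. Origin on the bench surface (underside of the plate); its x axis points along the plate from the jug's place to the channel, z up. The plate spans x -120 to +110 mm and y -75 to +75 mm. The toothed steel rail slides vertically in the channel at x = +70 mm, y = 0. The pawl lever sticks out sideways towards +y.
- spot (a point): centre of the white spot, 95 mm across, on the top face of the base plate (12 mm above the bench), where the jug is to stand (it may be off centre and turned any way, so long as the electrode and the tube come down inside it); at x = -50 mm, y = 0 of the stand, half-way between and straight below the electrode and the dosing tube.
- lift (a joint): height of the sliding rail with its head above its bottom stop, m: 0 fully down, 0.118 at the top stop. Seven saw teeth, 16 mm apart: the pawl holds the rail at 0.016, 0.032, ... 0.096, 0.112 (about 0.5 mm either way); released between two teeth it sinks to the lower one. At the start it rests at 0, 0.016 or 0.032. Moving mass about 0.55 kg; lifting takes about 8 to 12 N at 50 mm/s. An oil damper lets it sink at about 75 mm/s when the pawl is out.
- lift_knob (a point): centre of the blue lifting knob on top of the rail: upright cylinder 30 mm across and 30 mm tall, made for gripping from above and pulling straight up; free space of 18 mm between its underside and the arm's boss. It stands 230 mm above the bench when the rail is fully down, up to 342 mm at the top tooth. It moves with the rail.
- electrode_tip (a point): lower end of the blue electrode shaft, 12 mm thick, which hangs from the head's holder 120 mm in front of the rail axis (the electrode at 130 mm, the tube at 110 mm). Rail down: the tip is 40 mm above the bench; at the top tooth 152 mm. The holder is a white block 46 x 34 mm, its underside 134 mm above the tip. It moves with the rail.
- tube_tip (a point): lower end of the white dosing tube, 8 mm thick, hanging beside the electrode, 20 mm nearer to the rail; 6 mm higher than the electrode's tip.
- pawl (a joint): angle of the sprung pawl lever, rad: 0 engaged (its rest, held by its spring), 0.36 pressed fully down. From about 0.24 the pawl is out of the teeth and the rail sinks for as long as the lever is held; let go, it springs back and catches the next tooth.
- pawl_pad (a point): centre of the top face of the blue thumb pad (30 x 42 mm, the long way along the lever) at the outer end of the pawl lever; 107 mm above the bench at rest, 99 mm sideways (stand's +y) of the rail axis. Pressed straight down from above it travels 24 mm to its stop with 3 to 6 N, 16 mm being enough to free the rail. The lever's pivot is 66 mm from it, towards the rail.
- jug_center (a point): steel jug, its axis at half height (47.5 mm above its underside): straight-sided, 88 mm outer diameter, 95 mm tall, 3 mm wall, open top, about 0.18 kg. Its x axis points from the handle to the jug's axis (the handle is on its -x side), z up out of the mouth.
- jug_handle (a point): place to grip the jug's loop handle, 78 mm from the jug's axis and 70 mm above its underside, just below the top of the loop. The loop is 14 mm wide (across its plane), stands upright in the jug's x-z plane, and reaches out to 94 mm from the jug's axis; its upper bar is 72 to 84 mm above the underside, its upright bar 82 to 94 mm from the axis. Same axes as the jug.
- beaker: plain glass beaker, 80 mm across, 105 mm tall, no handle; origin at the centre of its underside. Leave it alone.
- flask_a: empty conical flask, 80 mm across its foot, 130 mm tall; origin at the centre of its underside. Leave it alone.
- flask_b: as flask_a.
- flask_c: smaller conical flask, 66 mm across, 105 mm tall; origin at the centre of its underside. Leave it alone.
- wash_bottle: white wash bottle with red cap and bent spout, 68 mm across, 200 mm tall; origin at the centre of its underside. Leave it alone.
- reagent_bottle: amber bottle with blue cap, 70 mm across, 140 mm tall; origin at the centre of its underside. Leave it alone.
Things that resemble listed ones, but are neither listed nor needed, are in the scene too. Leave any purple look-alike of the part that bears jug_center alone.

How it is judged:
On the way, in this order (a step that is already met when the one before it is completed fails the run):
1. the head stands raised on the ratchet, at the top tooth or the one below it, with the robot's hand off it (value of joint lift above 0.09 m and contact force between the fingers and lift below 0.3 N), for 0.3 s.
2. the jug stands upright on the base under the raised head, let go, with both the electrode and the tube over its mouth (value of joint lift above 0.09 m and horizontal distance between electrode_tip and jug_center below 0.035 m and horizontal distance between tube_tip and jug_center below 0.037 m and angle between jug_center's own z axis and vertical below 0.06 rad and z of jug_center in the frame of stand below 0.0635 m and contact force between the fingers and jug below 0.3 N), for 0.2 s.
At the end, for the whole second after the job is handed in: Head fully down (rail within 6 mm of its stop), pawl lever sprung back (below 0.08 rad); jug upright (0.06 rad), at rest on the base plate (within 4 mm of its height), electrode axis within 35 mm and tube axis within 37 mm of the jug's axis, so that both hang inside it (value of joint lift below 0.006 m and value of joint pawl below 0.08 rad and horizontal distance between electrode_tip and jug_center below 0.035 m and horizontal distance between tube_tip and jug_center below 0.037 m and angle between jug_center's own z axis and vertical below 0.06 rad and z of jug_center in the frame of stand between 0.055 and 0.0635 m and linear speed of jug below 0.02 m/s); the robot touches nothing.
It fails at once if the jug is tipped by more than 0.6 rad (angle between jug_center's own z axis and vertical above 0.6 rad).
It fails at once if the jug presses on the electrode head with more than 10 N (contact force between jug and lift above 10 N).
It fails at once if another vessel or bottle is moved by more than 25 mm (distance of any of beaker, flask_a, flask_b, flask_c, wash_bottle, reagent_bottle from where it was at the start of the episode above 0.025 m).
It also fails if it takes over 64 s, if anything falls off the work surface, if the arm or the gripper's body presses on something with over 40 N, if the wrist force passes 120 N, or if a joint passes its speed limit or range.

ROBOT

A 6-joint arm with a two-finger parallel gripper is mounted at the origin on the work surface. World frame = base frame: x ahead of the robot, y to its left, z up, the work surface at z = 0. Lengths are in m, angles in rad, forces in N, time in s.
With the tool pointing down it reaches from about 0.35 to 1 m from the base axis. Payload 7.1 kg.
Tool frame: the origin (TCP) lies on the centre line of the jaws, within the pads' length; the fingertips stand 14 mm ahead of it and the grasp point (between the pads) lies 5 mm behind it; z points along the fingers, y is the line along which they close (so a half turn about z gives the same grasp; the last joint's range is limited). The gripper opens to 85 mm and grips with 20 to 120 N. Pads are 22 mm wide; open, the fingers measure 114 mm over their backs; the gripper's body (76 mm by 85 mm) begins 54 mm behind the grasp point. The pads swing forward as they close: fully open they stand 13 mm farther back than shut.
Start: joints at [1.262, 0.423, 1.63, -0, 1.089, -0.019], TCP at [0.179, 0.599, 0.245] pointing down, gripper open.
Joint ranges: [-3, 3], [-0.9, 2.11], [0.09, 2.58], [-1.31, 4.45], [0.11, 2.69], [-2.54, 2.54]. Speed limits (rad/s): [2.39, 2.39, 3.01, 3.14, 3.14, 3.14].

INTERFACE

Orientations are given as a unit quaternion [w, x, y, z].
In Python, from bench import manip gives the robot as it stands.
- The arm moves only by the shell command python3 -m inch 'ROWS' [FORCE]. ROWS is a JSON object of lists of equal length, an entry for each row: "dp": the shift along the tool's x, y, z in m, a list of three; "delta_rot": the turn, a rotation vector about the tool's x, y, z in rad, a list of three; "hand": the gripper command: -1 is shut, 1 is fully open, values between are in proportion. A call has 1 to 12 rows; each row shifts and turns the commanded pose from where the row before left it, along the tool's axes as they then stand; what a row does not reach is not made up. A row lasts 1/10 s, in which the tool goes at most 50 mm and 8.59 degrees, less where a joint would pass 70% of its speed; a pose out of reach is approached as far as the arm can. A call with a gripper value outside its range is refused whole. The fingers move at their own pace and stop on an object; FORCE is the grip in N (left out, the last holds). Time passes only in rows, so rows that do not move let the fingers close. It gives the time, the measured TCP pose, the force, the opening and the grip force at its end, in the units of the state.
- manip.read_state(): the state, without advancing time (a new reading comes with each control period).
- manip.read_camera(name): name is "scene" or "side" or "wrist"; returns (picture, depth): 384x512x3 uint8, red, green, blue; 384x512 float32, m along the optical axis (not along the pixel's ray), 0 where there is no reading.
- manip.calibration(name): a dict with "K" (3x3 intrinsics, pixels), "world_from_camera" (4x4, takes a point from camera to world coordinates); the wrist camera has in their place "mount" (4x4, takes a point from camera to tool coordinates, whose origin is the TCP and whose axes are the flange's). Camera axes: x right, y down, z forward; pixel columns grow to the right and rows downward; lengths in m; the calibration is good to about 2 mm. A picture is of the moment at which its call begins: read the wrist's pose just before it. calibration takes no time and is no camera call.
- manip.job_done(): hands the job in; it is judged then, once.
The state is a dict: "t": time; "joint_pos": joint angles; "joint_vel": joint speeds; "joint_efforts": joint torques, N m; "ee_pos": TCP position; "ee_rot": TCP orientation; "ft_force": force on the tool from outside, world axes, zero at the start; "moment": the same for the moment, N m; "finger_gap": opening from 0.0 (shut) to 1.0 (fully open); "gripper_force": force on a finger pad.
Only numpy, scipy, OpenCV 4.12 (cv2) and the standard library are available. Lean on these libraries where they do the work, as an engineer would, in place of code of your own. Each camera call takes 0.05 s, during which the arm holds its last target. There are 200 camera calls.

## Working session

There is one attempt and no reset: what is moved stays moved. The work goes in short steps, Python scripts to look and compute and a shell command to move; the robot and the scene stay as the last step left them, time stands still between calls to the robot, and variables do not carry over. Pictures are saved under pics/ and viewed, at most 10 in all, crops included, and the job is handed in when it is done.

```bash
mkdir -p pics; cat > h.py <<'E'
import numpy as np, cv2
from bench import manip
from scipy.spatial.transform import Rotation as R
def snap(n,tag):
    s=manip.read_state(); p,d=manip.read_camera(n); c=manip.calibration(n)
    if n=='wrist':
        q=s['ee_rot']; T=np.eye(4); T[:3,:3]=R.from_quat([q[1],q[2],q[3],q[0]]).as_matrix(); T[:3,3]=s['ee_pos']
        W=T@np.array(c['mount'])
    else: W=np.array(c['world_from_camera'])
    np.savez(f'pics/{tag}.npz',p=p,d=d,K=np.array(c['K']),W=W)
    cv2.imwrite(f'pics/{tag}.png',p[:,:,::-1])
def cloud(tag):
    z=np.load(f'pics/{tag}.npz'); K=z['K'];d=z['d']
    v,u=np.mgrid[:d.shape[0],:d.shape[1]]
    P=np.stack([(u-K[0,2])/K[0,0]*d,(v-K[1,2])/K[1,1]*d,d],-1)@z['W'][:3,:3].T+z['W'][:3,3]
    P[d==0]=np.nan
    return z['p'],P
def st():
    s=manip.read_state(); print({k:np.round(s[k],3).tolist() for k in s})
E
python3 - <<'E'
from h import *
st()
for n in('scene','side'):
    snap(n,n+'0')
    p,P=cloud(n+'0'); cv2.imwrite(f'pics/{n}0.png',cv2.resize(p[:,:,::-1],(800,600)))
E
```

```text
{'t': 0.0, 'joint_pos': [1.262, 0.424, 1.631, -0.0, 1.089, -0.019], 'joint_vel': [-0.0, 0.002, 0.001, -0.0, 0.001, -0.001], 'joint_efforts': [-0.002, -55.737, -28.176, -0.0, 0.007, -0.0], 'ee_pos': [0.178, 0.598, 0.245], 'ee_rot': [-0.0, 0.144, 0.99, -0.001], 'ft_force': [-0.944, 0.896, 0.887], 'moment': [-0.016, -0.023, -0.012], 'gripper_force': 0.0, 'finger_gap': 0.998}
```

View pics/scene0.png

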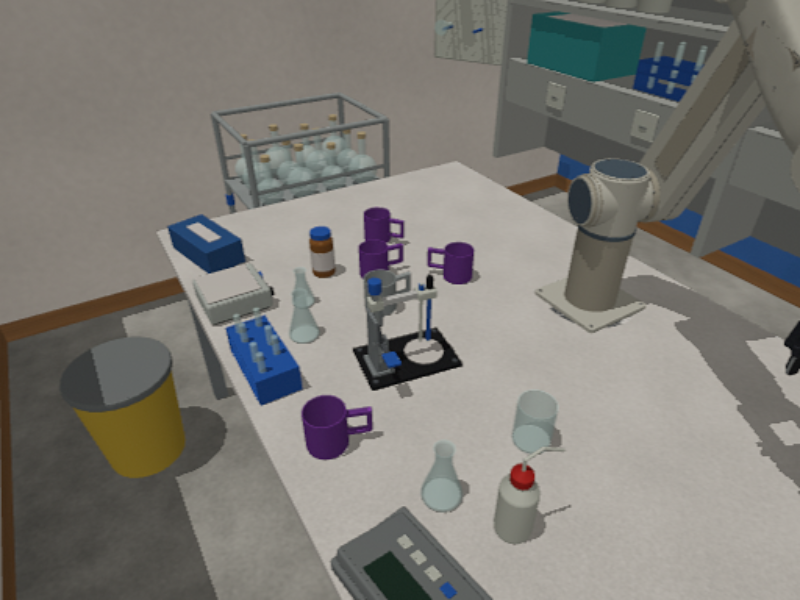

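View pics/side0.png

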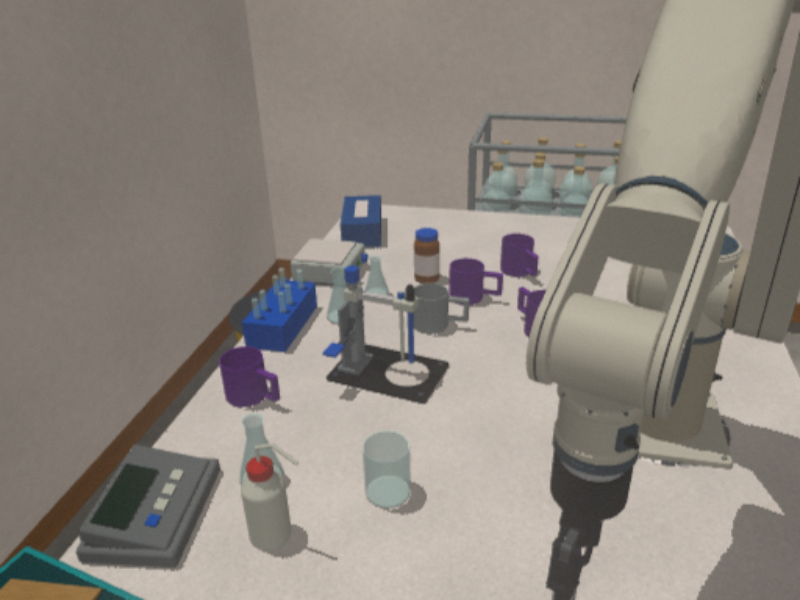

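The scene view shows the stand at about (405,340), with its knob at (375,286), white spot at (425,350) and pawl pad at (392,360). The steel jug is behind it at (380,290), handle at (400,283). In the side view the jug is at (430,308) with its handle at (458,310), the knob at (352,274), the spot at (407,374) and the pad at (333,350).

```bash
python3 - <<'E'
from h import *
for n,roi in(('scene',dict(knob=(365,275,385,298),pad=(382,348,402,370),spot=(400,335,448,368),base=(350,325,465,392),amb=(305,225,338,280))),('side',dict(knob=(342,264,362,285),pad=(322,340,345,360),spot=(380,355,435,390),base=(325,340,452,402),jug=(413,285,448,333),hand=(449,290,470,325),amb=(412,225,442,285)))):
    p,P=cloud(n+'0'); hsv=cv2.cvtColor(p,cv2.COLOR_RGB2HSV).astype(int)
    for k,(a,b,c,d) in roi.items():
        a,b,c,d=[int(x*.64) for x in(a,b,c,d)]
        H=hsv[b:d,a:c];Q=P[b:d,a:c]
        h,s,v=H[...,0],H[...,1],H[...,2]
        if k in('knob','pad'): m=(abs(h-110)<12)&(s>120)
        elif k=='spot': m=(v>150)&(s<60)&(abs(Q[...,2]-.012)<.008)
        elif k=='base': m=(v<70)&(abs(Q[...,2]-.012)<.01)
        elif k in('jug','hand'): m=(s<50)&(Q[...,2]>.01)&(v<190)
        else: m=Q[...,2]>.02
        X=Q[m]; X=X[~np.isnan(X[:,0])]
        print(n,k,len(X),np.round(np.median(X,0),3),'min',np.round(np.percentile(X,3,axis=0),3),'max',np.round(np.percentile(X,97,axis=0),3))
        if k in('base',):
            r=cv2.minAreaRect((X[:,:2]*1000).astype(np.float32)); print(r)
        if k in('spot',):
            print(cv2.minEnclosingCircle((X[:,:2]*1000).astype(np.float32)))
for n,roi in(('scene',(340,250,450,330)),('side',(400,270,485,345))):
    p,P=cloud(n+'0');a,b,c,d=[int(x*.64) for x in roi]
    cv2.imwrite(f'pics/{n}_jug.png',cv2.resize(p[b:d,a:c,::-1],None,fx=8,fy=8,interpolation=cv2.INTER_CUBIC))
E
```

```text
scene knob 86 [ 0.641 -0.06   0.237] min [ 0.584 -0.181  0.155] max [ 0.651 -0.052  0.246]
scene pad 96 [0.653 0.031 0.107] min [ 0.6   -0.054  0.013] max [0.669 0.052 0.11 ]
scene spot 216 [ 0.522 -0.04   0.013] min [ 0.483 -0.087  0.01 ] max [ 0.559 -0.007  0.016]
((502.7275085449219, -49.712955474853516), 62.05655288696289)
scene base 918 [ 0.572 -0.016  0.012] min [ 0.457 -0.126  0.005] max [0.676 0.029 0.016]
((563.9365844726562, -54.083641052246094), (153.5795440673828, 227.2213897705078), 80.0118179321289)
scene amb 431 [ 0.581 -0.492  0.093] min [ 0.544 -0.532  0.026] max [ 0.605 -0.479  0.142]
side knob 72 [ 0.635 -0.057  0.237] min [ 0.625 -0.081  0.22 ] max [ 0.648 -0.05   0.245]
side pad 65 [0.652 0.031 0.106] min [0.64  0.01  0.104] max [0.668 0.05  0.11 ]
side spot 268 [ 0.522 -0.044  0.011] min [ 0.484 -0.087  0.008] max [ 0.558 -0.007  0.015]
((520.2299194335938, -49.42915344238281), 49.25163650512695)
side base 993 [ 0.569 -0.021  0.01 ] min [ 0.452 -0.124  0.006] max [0.666 0.03  0.014]
((561.039306640625, -51.88847351074219), (155.46214294433594, 227.41964721679688), 80.40052795410156)
side jug 612 [ 0.506 -0.239  0.065] min [ 0.473 -0.316  0.014] max [ 0.547 -0.044  0.191]
side hand 135 [ 0.442 -0.267  0.049] min [ 0.42  -0.402  0.019] max [ 0.484 -0.26   0.083]
side amb 466 [ 0.566 -0.49   0.09 ] min [ 0.538 -0.533  0.026] max [ 0.599 -0.479  0.14 ]
```

View pics/scene_jug.png

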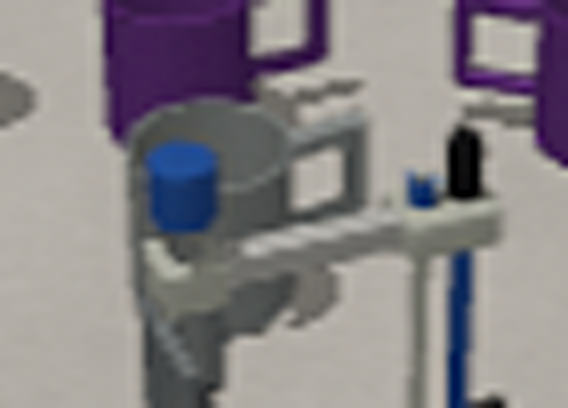

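The crop shows the rim of the steel jug partly behind the knob, with its handle pointing right (towards the robot) at crop (330,165). Next I fit the jug, the handle and the knob.

```bash
python3 - <<'E'
from h import *
from scipy.optimize import least_squares
A=[];
for n in('scene','side'):
    p,P=cloud(n+'0'); hsv=cv2.cvtColor(p,cv2.COLOR_RGB2HSV).astype(int)
    h,s,v=[hsv[...,i] for i in range(3)]
    x,y,z=P[...,0],P[...,1],P[...,2]
    k=(abs(h-110)<12)&(s>120)&(z>.241)&(z<.26)&(np.hypot(x-.638,y+.064)<.04)
    print(n,'knobtop',k.sum(),P[k].mean(0).round(4),((P[k].min(0)+P[k].max(0))/2).round(4),P[k][:,2].max().round(4))
    m=(x>.38)&(x<.60)&(y<-.15)&(y>-.34)&(z>.02)&(z<.105)&(s<60)
    Q=P[m]; print(n,'jug',len(Q),Q.min(0).round(3),Q.max(0).round(3))
    ok=Q[:,0]>.465
    f=lambda c,X:np.hypot(X[:,0]-c[0],X[:,1]-c[1])-.0435
    r=least_squares(f,[.51,-.26],args=(Q[ok],),loss='soft_l1',f_scale=.002)
    print('circ',r.x.round(4),'res',np.median(abs(f(r.x,Q[ok]))).round(4))
    c=r.x; d=np.hypot(Q[:,0]-c[0],Q[:,1]-c[1]); hd=Q[(d>.055)&(d<.1)]
    a=np.arctan2(hd[:,1]-c[1],hd[:,0]-c[0]); print('handle',len(hd),'ang deg',np.degrees(np.median(a)).round(1),hd.mean(0).round(3),d[d<.11].max())
    A.append(Q)
    pu=(h>130)&(h<165)&(s>90)&(z>.015)&(z<.12)
    ncomp,lab,stt,_=cv2.connectedComponentsWithStats(pu.astype(np.uint8))
    for i in range(1,ncomp):
        if stt[i,4]>60:
            X=P[lab==i]; print('purple',stt[i].tolist(),np.percentile(X,3,axis=0).round(3),np.percentile(X,97,axis=0).round(3))
E
```

```text
scene knobtop 36 [ 0.6383 -0.0645  0.2448] [ 0.6381 -0.0659  0.2447] 0.2476
scene jug 329 [ 0.415 -0.317  0.022] [ 0.557 -0.223  0.097]
circ [ 0.5127 -0.2718] res 0.0014
handle 78 ang deg 175.8 [ 0.434 -0.269  0.06 ] 0.0976911276476204
purple [230, 133, 28, 43, 763] [ 0.292 -0.653  0.024] [ 0.489 -0.386  0.094]
purple [274, 155, 29, 25, 464] [ 0.202 -0.349  0.019] [ 0.303 -0.243  0.094]
purple [193, 253, 45, 39, 1083] [0.758 0.041 0.019] [0.878 0.126 0.095]
side knobtop 30 [ 0.6362 -0.0649  0.2432] [ 0.6367 -0.0662  0.2435] 0.246
side jug 672 [ 0.42  -0.321  0.02 ] [ 0.554 -0.22   0.097]
circ [ 0.5135 -0.2717] res 0.002
handle 101 ang deg 175.4 [ 0.436 -0.267  0.056] 0.09421178581388648
purple [322, 150, 22, 25, 248] [ 0.282 -0.658  0.021] [ 0.368 -0.539  0.093]
purple [289, 166, 20, 26, 240] [ 0.414 -0.471  0.03 ] [ 0.481 -0.381  0.093]
purple [140, 222, 37, 37, 826] [0.759 0.041 0.021] [0.877 0.128 0.094]
```

```bash
python3 -m inch '{"dp":[[0,0,-0.045],[0,0,-0.045],[-0.0283,-0.0348,0],[-0.0283,-0.0348,0],[-0.0283,-0.0348,0],[-0.0283,-0.0348,0],[-0.0283,-0.0348,0],[-0.0283,-0.0348,0],[-0.0283,-0.0348,0],[-0.0283,-0.0348,0],[-0.0283,-0.0348,0]],"delta_rot":[[0,0,-0.105],[0,0,-0.105],[0,0,0],[0,0,0],[0,0,0],[0,0,0],[0,0,0],[0,0,0],[0,0,0],[0,0,0],[0,0,0]],"hand":[1,1,1,1,1,1,1,1,1,1,1]}'
```

```text
t: 1.2
ee_pos: [0.408, 0.2647, 0.3352]
ee_rot: [-0.0, 0.04, 0.999, -0.0]
ft_force: [0.7, -0.3, -0.1]
finger_gap: 1.002
gripper_force: 0.0
```

```bash
python3 -m inch '{"dp":[[-0.0283,-0.0348,0],[-0.0283,-0.0348,0],[-0.0283,-0.0348,0],[-0.0283,-0.0348,0],[-0.0283,-0.0348,0],[-0.0283,-0.0348,0],[-0.0283,-0.0348,0],[-0.0283,-0.0348,0],[0,0,0],[0,0,0]],"delta_rot":[[0,0,0],[0,0,0],[0,0,0],[0,0,0],[0,0,0],[0,0,0],[0,0,0],[0,0,0],[0,0,0],[0,0,0]],"hand":[1,1,1,1,1,1,1,1,1,1]}'; python3 -c "
from h import *
st(); snap('wrist','w1')"
```

```text
t: 2.2
ee_pos: [0.6108, -0.03, 0.3344]
ee_rot: [-0.001, 0.041, 0.999, 0.0]
ft_force: [0.3, 0.4, 0.3]
finger_gap: 0.999
gripper_force: 0.0
{'t': 2.2, 'joint_pos': [-0.069, 0.318, 1.573, 0.0, 1.253, -1.558], 'joint_vel': [0.034, -0.021, 0.024, 0.003, -0.0, 0.004], 'joint_efforts': [-1.409, -51.651, -32.133, -0.119, -0.09, -0.063], 'ee_pos': [0.611, -0.03, 0.334], 'ee_rot': [-0.001, 0.041, 0.999, 0.0], 'ft_force': [0.29, 0.377, 0.291], 'moment': [-0.023, 0.003, -0.028], 'gripper_force': 0.0, 'finger_gap': 0.999}
```

```bash
python3 - <<'E'
from h import *
p,P=cloud('w1'); hsv=cv2.cvtColor(p,cv2.COLOR_RGB2HSV).astype(int)
h,s,v=[hsv[...,i] for i in range(3)]
x,y,z=P[...,0],P[...,1],P[...,2]
b=(abs(h-110)<12)&(s>120)
k=b&(z>.238)&(z<.26)&(np.hypot(x-.638,y+.064)<.04)
Q=P[k]; print(len(Q),Q.mean(0).round(4),((np.percentile(Q,2,axis=0)+np.percentile(Q,98,axis=0))/2).round(4))
if len(Q): print(cv2.minEnclosingCircle((Q[:,:2]*1000).astype(np.float32)))
k=b&(z>.08)&(z<.12); Q=P[k]
if len(Q): print('pad',Q.mean(0).round(4))
E
```

```text
1302 [ 0.6356 -0.0671  0.2443] [ 0.6364 -0.0673  0.2426]
((637.1246948242188, -67.51057434082031), 14.950729370117188)
pad [ 0.6953 -0.0139  0.1046]
```

```bash
python3 -m inch '{"dp":[[-0.029,-0.0355,0],[0,0,0.03],[0,0,0.03],[0,0,0.03],[0,0,0.014],[0,0,0],[0,0,0],[0,0,0],[0,0,0],[0,0,0]],"delta_rot":[[0,0,0],[0,0,0],[0,0,0],[0,0,0],[0,0,0],[0,0,0],[0,0,0],[0,0,0],[0,0,0],[0,0,0]],"hand":[1,1,1,1,1,1,-1,-1,-1,-1]}' 60
```

```text
t: 3.25
ee_pos: [0.6376, -0.0682, 0.233]
ee_rot: [0.001, 0.04, 0.999, -0.001]
ft_force: [-7.5, -18.2, 25.6]
finger_gap: 0.329
gripper_force: 50.4
```

```bash
python3 -m inch '{"dp":[[0,0,-0.006],[0,0,-0.006],[0,0,-0.006],[0,0,-0.006],[0,0,-0.006],[0,0,-0.006],[0,0,-0.006],[0,0,-0.006],[0,0,-0.006],[0,0,-0.006],[0,0,-0.006],[0,0,0]],"delta_rot":[[0,0,0],[0,0,0],[0,0,0],[0,0,0],[0,0,0],[0,0,0],[0,0,0],[0,0,0],[0,0,0],[0,0,0],[0,0,0],[0,0,0]],"hand":[-1,-1,-1,-1,-1,-1,-1,-1,-1,-1,-1,-1]}'
```

```text
t: 4.45
ee_pos: [0.6375, -0.0684, 0.2977]
ee_rot: [0.001, 0.04, 0.999, -0.001]
ft_force: [2.3, -6.0, -3.1]
finger_gap: 0.328
gripper_force: 63.8
```

```bash
python3 -m inch '{"dp":[[0,0,-0.006],[0,0,-0.006],[0,0,-0.006],[0,0,-0.006],[0,0,-0.006],[0,0,-0.006],[0,0,-0.006],[0,0,-0.006],[0,0,-0.002],[0,0,0],[0,0,0]],"delta_rot":[[0,0,0],[0,0,0],[0,0,0],[0,0,0],[0,0,0],[0,0,0],[0,0,0],[0,0,0],[0,0,0],[0,0,0],[0,0,0]],"hand":[-1,-1,-1,-1,-1,-1,-1,-1,-1,-1,-1]}'
```

```text
t: 5.55
ee_pos: [0.6375, -0.0684, 0.3472]
ee_rot: [0.001, 0.04, 0.999, -0.001]
ft_force: [3.4, -6.3, -4.1]
finger_gap: 0.325
gripper_force: 63.7
```

```bash
python3 -m inch '{"dp":[[0,0,0],[0,0,0],[0,0,0],[0,0,0],[0,0,-0.03],[0,0,-0.04],[0,0,-0.01],[0,0,0]],"delta_rot":[[0,0,0],[0,0,0],[0,0,0],[0,0,0],[0,0,0],[0,0,0],[0,0,0],[0,0,0]],"hand":[1,1,1,1,1,1,1,1]}'; python3 - <<'E'
from h import *
for n in('scene','side'):
    snap(n,n+'1')
    p,P=cloud(n+'1'); hsv=cv2.cvtColor(p,cv2.COLOR_RGB2HSV).astype(int)
    h,s,v=[hsv[...,i] for i in range(3)]
    x,y,z=P[...,0],P[...,1],P[...,2]
    k=(abs(h-110)<12)&(s>120)&(z>.25)&(z<.40)&(np.hypot(x-.637,y+.067)<.03)
    print(n,k.sum(),np.percentile(P[k][:,2],[5,50,98]).round(3))
E
```

```text
t: 6.35
ee_pos: [0.6378, -0.0668, 0.4299]
ee_rot: [0.002, 0.04, 0.999, -0.0]
ft_force: [-0.9, 0.3, -0.3]
finger_gap: 1.0
gripper_force: 0.0
scene 94 [0.332 0.35  0.359]
side 79 [0.332 0.349 0.357]
```

```bash
python3 -m inch '{"dp":[[0.0267,-0.0306,0],[0.0267,-0.0306,0],[0.0267,-0.0306,0],[0.0267,-0.0306,0],[0.0267,-0.0306,0],[0.0267,-0.0306,0],[0.0267,-0.0306,0],[0,0,0.04],[0,0,0.04],[0,0,0.04],[0,0,0],[0,0,0]],"delta_rot":[[0,0,0],[0,0,0],[0,0,0],[0,0,0],[0,0,0],[0,0,0],[0,0,0],[0,-0.1,0],[0,-0.1,0],[0,-0.1,0],[0,0,0],[0,0,0]],"hand":[1,1,1,1,1,1,1,1,1,1,1,1]}' ; python3 - <<'E'
from h import *
s=manip.read_state(); q=s['ee_rot']; M=R.from_quat([q[1],q[2],q[3],q[0]]).as_matrix()
print(M.round(3))
snap('wrist','w2'); p,P=cloud('w2')
hsv=cv2.cvtColor(p,cv2.COLOR_RGB2HSV).astype(int); S=hsv[...,1]
x,y,z=P[...,0],P[...,1],P[...,2]
m=(S<60)&(z>.06)&(z<.105)&(x>.38)&(x<.6)&(y<-.18)&(y>-.36)
Q=P[m]; print(len(Q),Q.min(0).round(3),Q.max(0).round(3))
t=Q[(Q[:,2]>.074)&(Q[:,0]>.422)&(Q[:,0]<.455)]; print('bar',len(t),np.median(t,0).round(4),np.percentile(t,[3,97],axis=0).round(4))
for tgt in([.435,-.266,.12],[.435,-.266,.073]):
    print(tgt,(M.T@(np.array(tgt)-s['ee_pos'])).round(4))
cv2.imwrite('pics/w2.png',p[:,:,::-1])
E
```

```text
t: 7.65
ee_pos: [0.4448, -0.2661, 0.3078]
ee_rot: [0.147, 0.04, 0.988, -0.005]
ft_force: [1.5, 0.0, -0.2]
finger_gap: 1.001
gripper_force: 0.0
[[-0.954  0.08   0.29 ]
 [ 0.077  0.997 -0.021]
 [-0.291  0.002 -0.957]]
3458 [ 0.419 -0.316  0.06 ] [ 0.557 -0.23   0.096]
bar 491 [ 0.4381 -0.2728  0.0835] [[ 0.423  -0.2794  0.0806]
 [ 0.4539 -0.2662  0.0849]]
[0.435, -0.266, 0.12] [ 0.064  -0.001   0.1768]
[0.435, -0.266, 0.073] [ 0.0777 -0.0011  0.2218]
```

View pics/w2.png

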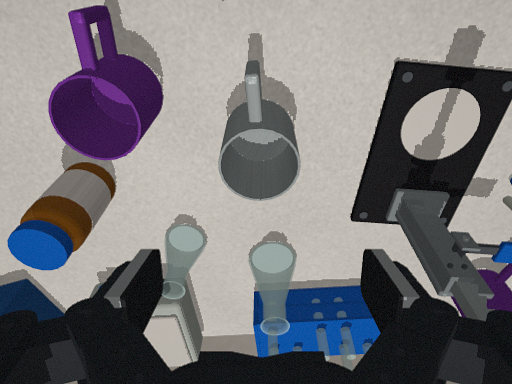

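The wrist view shows the steel jug's rim centred near (259,165), with its handle bar at (252,95), clear of its neighbours. I'll fit the bar's direction.

```bash
python3 - <<'E'
from h import *
p,P=cloud('w2'); hsv=cv2.cvtColor(p,cv2.COLOR_RGB2HSV).astype(int); S=hsv[...,1]
x,y,z=P[...,0],P[...,1],P[...,2]
m=(S<60)&(z>.074)&(z<.105)&(x>.415)&(x<.6)&(y<-.18)&(y>-.36); Q=P[m]
r=Q[Q[:,2]>.0915]; print('rim',len(r),r.min(0).round(4),r.max(0).round(4),[round(v,1) for v in cv2.minEnclosingCircle((r[:,:2]*1000).astype(np.float32))[0]])
b=Q[(Q[:,0]<.46)]; l=cv2.fitLine(b[:,:2].astype(np.float32),cv2.DIST_HUBER,0,.01,.01).ravel(); print(l.round(4),np.degrees(np.arctan2(l[1],l[0])))
E
```

```text
rim 788 [ 0.4693 -0.3165  0.0915] [ 0.5567 -0.2296  0.0964] [512.9, -273.1]
[ 1.     -0.0061  0.438  -0.2728] -0.3517454
```

```bash
python3 -m inch '{"dp":[[0,-0.0067,0],[0.0129,0,0.0377],[0.0129,0,0.0377],[0.0129,0,0.0377],[0.0129,0,0.0377],[0.0129,0,0.0377],[0,0,0],[0,0,0]],"delta_rot":[[-0.0233,0,-0.0766],[0,0,0],[0,0,0],[0,0,0],[0,0,0],[0,0,0],[0,0,0],[0,0,0]],"hand":[1,1,1,1,1,1,1,1]}'
```

```text
t: 8.5
ee_pos: [0.4482, -0.2685, 0.1167]
ee_rot: [0.14, 0.004, 0.99, -0.007]
ft_force: [-0.8, -1.0, 0.6]
finger_gap: 1.002
gripper_force: 0.0
```

```bash
python3 -m inch '{"dp":[[0.0122,-0.0043,0.0213],[0.0122,0,0.0213],[0,0,0],[0,0,0],[0,0,0],[0,0,0],[0,0,0],[0,0,0],[0,0,0],[0,0,0]],"delta_rot":[[0,0,0],[0,0,0],[0,0,0],[0,0,0],[0,0,0],[0,0,0],[0,0,0],[0,0,0],[0,0,0],[0,0,0]],"hand":[1,1,1,-1,-1,-1,-1,-1,-1,-1]}' 100
```

```text
t: 9.5
ee_pos: [0.4423, -0.2683, 0.0751]
ee_rot: [0.127, 0.01, 0.992, -0.014]
ft_force: [-2.6, -0.5, 6.9]
finger_gap: 0.138
gripper_force: 97.5
```

```bash
python3 -m inch '{"dp":[[-0.0022,0,-0.0085],[-0.0022,0,-0.0085],[-0.0022,0,-0.0085],[-0.0022,0,-0.0085],[0,0,0],[0,0,0],[0,0,0]],"delta_rot":[[0,0,0],[0,0,0],[0,0,0],[0,0,0],[0,0,0],[0,0,0],[0,0,0]],"hand":[-1,-1,-1,-1,-1,-1,-1]}'; python3 - <<'E'
from h import *
st()
for n in('side','wrist'): snap(n,n+'3')
a=cv2.imread('pics/side3.png')[140:300,170:400]; b=cv2.imread('pics/wrist3.png')
a=cv2.resize(a,(460,320)); b=cv2.resize(b,(320,240)); c=np.zeros((320,780,3),np.uint8); c[:,:460]=a; c[:240,460:]=b
cv2.imwrite('pics/c3.png',c)
E
```

```text
t: 10.2
ee_pos: [0.4418, -0.267, 0.1095]
ee_rot: [0.127, 0.01, 0.992, -0.013]
ft_force: [0.1, 0.4, -2.1]
finger_gap: 0.145
gripper_force: 97.7
{'t': 10.2, 'joint_pos': [-0.637, 0.422, 2.096, 0.315, 0.419, -2.463], 'joint_vel': [0.002, 0.006, -0.001, -0.0, 0.002, 0.0], 'joint_efforts': [0.007, -45.448, -17.378, 0.373, -0.892, 0.003], 'ee_pos': [0.442, -0.267, 0.11], 'ee_rot': [0.127, 0.01, 0.992, -0.013], 'ft_force': [0.081, 0.447, -2.141], 'moment': [0.074, 0.249, 0.06], 'gripper_force': 97.727, 'finger_gap': 0.145}
```

View pics/c3.png

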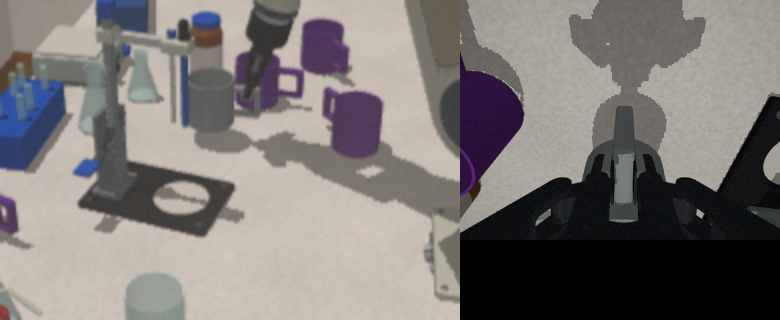

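The jug hangs upright from the handle (crop (212,100)), and the wrist inset shows the bar gripped between the pads. Next I locate the jug's axis in the hand.

```bash
python3 - <<'E'
from h import *
from scipy.optimize import least_squares
p,P=cloud('side3'); hsv=cv2.cvtColor(p,cv2.COLOR_RGB2HSV).astype(int); S=hsv[...,1]
x,y,z=P[...,0],P[...,1],P[...,2]
m=(S<60)&(x>.465)&(x<.6)&(y<-.18)&(y>-.34)&(z>.045)&(z<.14); Q=P[m]
print(len(Q),Q.min(0).round(3),Q.max(0).round(3))
f=lambda c,X:np.hypot(X[:,0]-c[0],X[:,1]-c[1])-.0435
for lo,hi in((.045,.14),(.05,.08),(.09,.12)):
    X=Q[(Q[:,2]>lo)&(Q[:,2]<hi)]; r=least_squares(f,[.51,-.27],args=(X,),loss='soft_l1',f_scale=.002); print(len(X),r.x.round(4))
# electrode & tube in side1
p,P=cloud('side1'); hsv=cv2.cvtColor(p,cv2.COLOR_RGB2HSV).astype(int)
x,y,z=P[...,0],P[...,1],P[...,2]
b=(abs(hsv[...,0]-110)<12)&(hsv[...,1]>100)&(np.hypot(x-.52,y+.045)<.04)&(z>.14)&(z<.28)
print('electrode',b.sum(),P[b].mean(0).round(4),P[b][:,2].min())
E
```

```text
654 [ 0.465 -0.316  0.045] [ 0.556 -0.218  0.131]
654 [ 0.5123 -0.2672]
162 [ 0.5128 -0.2685]
293 [ 0.5122 -0.2668]
electrode 84 [ 0.5071 -0.0417  0.2253] 0.15913367284936974
```

```bash
python3 -m inch '{"dp":[[0.0004,0.0115,-0.0005],[0.0006,0.025,-0.0008],[0.0006,0.025,-0.0008],[0.0006,0.025,-0.0008],[0.0006,0.025,-0.0008],[0.0006,0.025,-0.0008],[0.0006,0.025,-0.0008],[0.0006,0.025,-0.0008],[0.0006,0.025,-0.0008],[0.0003,0.01,-0.0003],[0,0,0],[0,0,0]],"delta_rot":[[0,0,0],[0,0,0],[0,0,0],[0,0,0],[0,0,0],[0,0,0],[0,0,0],[0,0,0],[0,0,0],[0,0,0],[0,0,0],[0,0,0]],"hand":[-1,-1,-1,-1,-1,-1,-1,-1,-1,-1,-1,-1]}'; python3 - <<'E'
from h import *
from scipy.optimize import least_squares
for n in('side','scene'):
    snap(n,n+'4')
p,P=cloud('side4'); hsv=cv2.cvtColor(p,cv2.COLOR_RGB2HSV).astype(int); S=hsv[...,1]
x,y,z=P[...,0],P[...,1],P[...,2]
m=(S<60)&(x>.462)&(x<.6)&(y<.03)&(y>-.11)&(z>.045)&(z<.12); Q=P[m]
f=lambda c,X:np.hypot(X[:,0]-c[0],X[:,1]-c[1])-.0435
for lo,hi in((.05,.08),(.09,.12)):
    X=Q[(Q[:,2]>lo)&(Q[:,2]<hi)]; r=least_squares(f,[.51,-.045],args=(X,),loss='soft_l1',f_scale=.002); print(len(X),r.x.round(4),np.median(abs(f(r.x,X))))
a=cv2.imread('pics/side4.png')[140:290,180:330]; b=cv2.imread('pics/scene4.png')[150:290,200:340]
cv2.imwrite('pics/c4.png',np.hstack([cv2.resize(a,(400,400)),cv2.resize(b,(400,400))]))
E
```

```text
t: 11.5
ee_pos: [0.4398, -0.0451, 0.1099]
ee_rot: [0.127, 0.01, 0.992, -0.013]
ft_force: [-0.1, -0.3, -2.7]
finger_gap: 0.142
gripper_force: 97.8
216 [ 0.5102 -0.0465] 0.0015033890822838993
380 [ 0.51   -0.0448] 0.001650034479451841
```

View pics/c4.png

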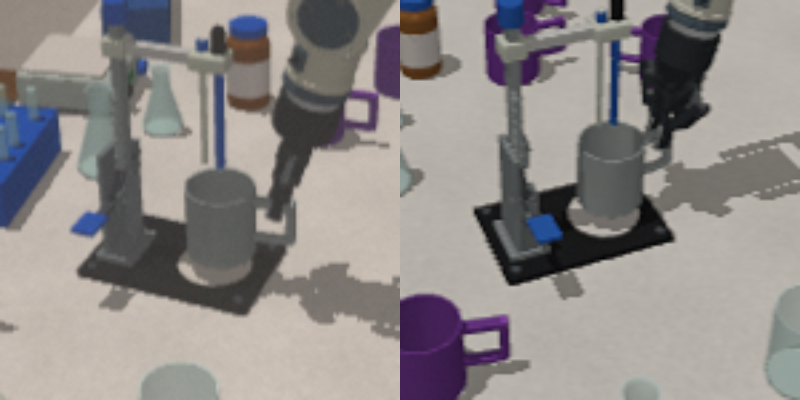

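The jug hangs upright above the white spot under the head, with clearance below the electrode and tube. Now I lower it.

```bash
python3 -m inch '{"dp":[[0.0018,0,0.0068],[0.0018,0,0.0068],[0.0012,0,0.0045],[0.0008,0,0.003],[0,0,0],[0,0,0]],"delta_rot":[[0,0,0],[0,0,0],[0,0,0],[0,0,0],[0,0,0],[0,0,0]],"hand":[-1,-1,-1,-1,-1,-1]}'
```

```text
t: 12.2
ee_pos: [0.4399, -0.046, 0.0879]
ee_rot: [0.127, 0.01, 0.992, -0.013]
ft_force: [0.1, -0.8, -1.4]
finger_gap: 0.138
gripper_force: 97.8
```

```bash
python3 -m inch '{"dp":[[0.0004,0,0.0015],[0,0,0],[0,0,0]],"delta_rot":[[0,0,0],[0,0,0],[0,0,0]],"hand":[-1,-1,-1]}'
```

```text
t: 12.5
ee_pos: [0.4399, -0.0461, 0.0871]
ee_rot: [0.127, 0.01, 0.992, -0.014]
ft_force: [-4.8, -2.6, 11.4]
finger_gap: 0.138
gripper_force: 99.7
```

```bash
python3 -m inch '{"dp":[[0,0,0],[0,0,0],[0,0,0],[0,0,0],[0,0,-0.02],[0,0,-0.04],[0,0,-0.04],[0,0,-0.03],[0,0,0],[0,0,0]],"delta_rot":[[0,0,0],[0,0,0],[0,0,0],[0,0,0],[0,0,0],[0,0,0],[0,0,0],[0,0,0],[0,0,0],[0,0,0]],"hand":[0.2,0.6,1,1,1,1,1,1,1,1]}'; python3 - <<'E'
from h import *
from scipy.optimize import least_squares
for n in('side','scene'): snap(n,n+'5')
f=lambda c,X:np.hypot(X[:,0]-c[0],X[:,1]-c[1])-.0435
for n in('side','scene'):
    p,P=cloud(n+'5'); hsv=cv2.cvtColor(p,cv2.COLOR_RGB2HSV).astype(int); S=hsv[...,1]
    x,y,z=P[...,0],P[...,1],P[...,2]
    m=(S<60)&(x>.46)&(x<.6)&(y<.03)&(y>-.11)&(z>.025)&(z<.115); Q=P[m]
    for lo,hi in((.03,.06),(.07,.115)):
        X=Q[(Q[:,2]>lo)&(Q[:,2]<hi)]; r=least_squares(f,[.51,-.045],args=(X,),loss='soft_l1',f_scale=.002); print(n,len(X),r.x.round(4),X[:,2].max())
a=cv2.imread('pics/side5.png')[140:290,180:330]; b=cv2.imread('pics/scene5.png')[150:290,200:340]
cv2.imwrite('pics/c5.png',np.hstack([cv2.resize(a,(400,400)),cv2.resize(b,(400,400))]))
p,P=cloud('scene5'); hsv=cv2.cvtColor(p,cv2.COLOR_RGB2HSV).astype(int); x,y,z=P[...,0],P[...,1],P[...,2]
b=(abs(hsv[...,0]-110)<12)&(hsv[...,1]>120)&(np.hypot(x-.654,y-.031)<.05)&(z>.09)&(z<.12)
print('pad',b.sum(),P[b].mean(0).round(4),((P[b].min(0)+P[b].max(0))/2).round(4))
E
```

```text
t: 13.5
ee_pos: [0.4075, -0.0422, 0.2128]
ee_rot: [0.128, 0.01, 0.992, -0.014]
ft_force: [0.4, 0.3, -0.7]
finger_gap: 0.997
gripper_force: 0.0
side 222 [ 0.5105 -0.0478] 0.05997933923670129
side 501 [ 0.5103 -0.0464] 0.10845818290262865
scene 178 [ 0.5091 -0.0478] 0.05979441518124917
scene 380 [ 0.5096 -0.0469] 0.11000330039668638
pad 89 [0.6546 0.0329 0.1072] [0.6543 0.0309 0.1063]
```

View pics/c5.png

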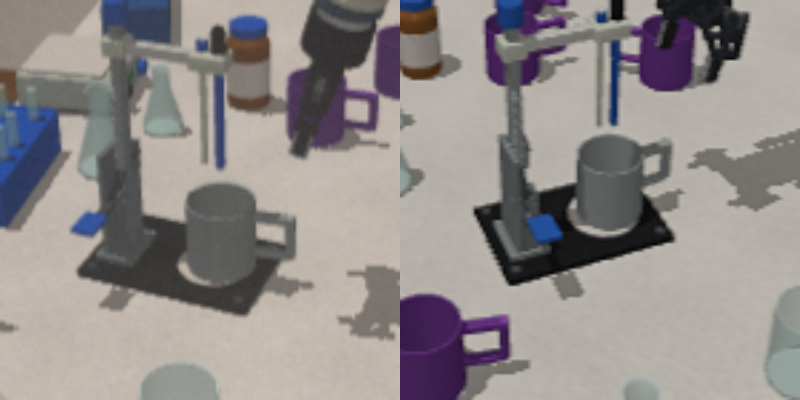

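The jug stands free and upright on the spot and the head is still up. The electrode and tube are over its mouth. Next is the lever pad.

```bash
python3 -m inch '{"dp":[[-0.0014,0.03,-0.008],[-0.0014,0.03,-0.008],[-0.0014,0.03,-0.008],[-0.0014,0.03,-0.008],[0,0,0],[0,0,0],[0,0,0],[0,0,0]],"delta_rot":[[0,0,0],[0,0,0],[0,0,0],[0,0,0],[0,0.085,0],[0,0.085,0],[0,0.085,0],[0,0,0]],"hand":[-1,-1,-1,-1,-1,-1,-1,-1]}' 40
```

```text
t: 14.4
ee_pos: [0.4087, 0.0788, 0.2404]
ee_rot: [-0.002, 0.012, 1.0, -0.012]
ft_force: [0.2, 0.3, -0.0]
finger_gap: 0.005
gripper_force: 0.0
```

```bash
python3 -m inch '{"dp":[[-0.0412,-0.0063,0],[-0.0412,-0.0063,0],[-0.0412,-0.0063,0],[-0.0412,-0.0063,0],[-0.0412,-0.0063,0],[-0.0412,-0.0063,0],[0,0,0.04],[0,0,0.04],[0,0,0.01],[0,0,0],[0,0,0]],"delta_rot":[[0,0,0],[0,0,0],[0,0,0],[0,0,0],[0,0,0],[0,0,0],[0,0,0],[0,0,0],[0,0,0],[0,0,0],[0,0,0]],"hand":[-1,-1,-1,-1,-1,-1,-1,-1,-1,-1,-1]}'
```

```text
t: 15.5
ee_pos: [0.6541, 0.033, 0.1537]
ee_rot: [0.001, 0.012, 1.0, -0.012]
ft_force: [0.8, -0.5, 0.4]
finger_gap: 0.0
gripper_force: 0.0
```

```bash
python3 -m inch '{"dp":[[0,0,0.02],[0,0,0.015],[0,0,0.01],[0,0,0.0095],[0,0,0],[0,0,0],[0,0,0],[0,0,0],[0,0,0],[0,0,0],[0,0,0],[0,0,0]],"delta_rot":[[0,0,0],[0,0,0],[0,0,0],[0,0,0],[0,0,0],[0,0,0],[0,0,0],[0,0,0],[0,0,0],[0,0,0],[0,0,0],[0,0,0]],"hand":[-1,-1,-1,-1,-1,-1,-1,-1,-1,-1,-1,-1]}'; python3 -m inch '{"dp":[[0,0,0],[0,0,0],[0,0,0],[0,0,0],[0,0,0],[0,0,0],[0,0,0],[0,0,0],[0,0,0],[0,0,0],[0,0,0],[0,0,0]],"delta_rot":[[0,0,0],[0,0,0],[0,0,0],[0,0,0],[0,0,0],[0,0,0],[0,0,0],[0,0,0],[0,0,0],[0,0,0],[0,0,0],[0,0,0]],"hand":[-1,-1,-1,-1,-1,-1,-1,-1,-1,-1,-1,-1]}'; python3 - <<'E'
from h import *
for n in('side','scene'):
    snap(n,n+'6')
    p,P=cloud(n+'6'); hsv=cv2.cvtColor(p,cv2.COLOR_RGB2HSV).astype(int); x,y,z=P[...,0],P[...,1],P[...,2]
    k=(abs(hsv[...,0]-110)<12)&(hsv[...,1]>120)&(z>.2)&(z<.40)&(np.hypot(x-.637,y+.067)<.03)
    print(n,k.sum(),np.percentile(P[k][:,2],[5,50,98]).round(3) if k.any() else '')
E
```

```text
t: 16.7
ee_pos: [0.6539, 0.0315, 0.0985]
ee_rot: [0.0, 0.012, 1.0, -0.012]
ft_force: [1.5, -0.1, 4.2]
finger_gap: -0.002
gripper_force: 2.0
t: 17.9
ee_pos: [0.6538, 0.0316, 0.0984]
ee_rot: [0.0, 0.012, 1.0, -0.012]
ft_force: [3.3, 0.5, 5.2]
finger_gap: -0.0
gripper_force: 2.4
side 67 [0.221 0.237 0.246]
scene 23 [0.223 0.242 0.246]
```

Head is down (knob top at 0.246 m). I release the lever, back off and check.

```bash
python3 -m inch '{"dp":[[0,0,-0.02],[0,0,-0.03],[0,0.02,-0.04],[0,0.04,-0.03],[0,0.04,0],[0,0,0],[0,0,0],[0,0,0],[0,0,0],[0,0,0]],"delta_rot":[[0,0,0],[0,0,0],[0,0,0],[0,0,0],[0,0,0],[0,0,0],[0,0,0],[0,0,0],[0,0,0],[0,0,0]],"hand":[-1,-1,-1,-1,-1,-1,-1,-1,-1,-1]}'; python3 - <<'E'
from h import *
for n in('side','scene'):
    snap(n,n+'7')
    p,P=cloud(n+'7'); hsv=cv2.cvtColor(p,cv2.COLOR_RGB2HSV).astype(int); x,y,z=P[...,0],P[...,1],P[...,2]
    bl=(abs(hsv[...,0]-110)<12)&(hsv[...,1]>120)
    k=bl&(z>.2)&(z<.40)&(np.hypot(x-.637,y+.067)<.03)
    j=bl&(z>.06)&(z<.13)&(np.hypot(x-.654,y-.031)<.04)
    print(n,np.percentile(P[k][:,2],[5,50,98]).round(3),'pad',j.sum(),np.median(P[j],0).round(3))
a=cv2.imread('pics/side7.png')[140:290,180:330]; b=cv2.imread('pics/scene7.png')[150:290,200:340]
cv2.imwrite('pics/c7.png',np.hstack([cv2.resize(a,(400,400)),cv2.resize(b,(400,400))]))
E
```

```text
t: 19.0
ee_pos: [0.6557, 0.1333, 0.2152]
ee_rot: [-0.001, 0.012, 1.0, -0.012]
ft_force: [0.0, 0.9, 1.0]
finger_gap: 0.0
gripper_force: 0.0
side [0.221 0.237 0.245] pad 67 [0.653 0.031 0.106]
scene [0.22  0.24  0.248] pad 88 [0.654 0.034 0.107]
```

View pics/c7.png

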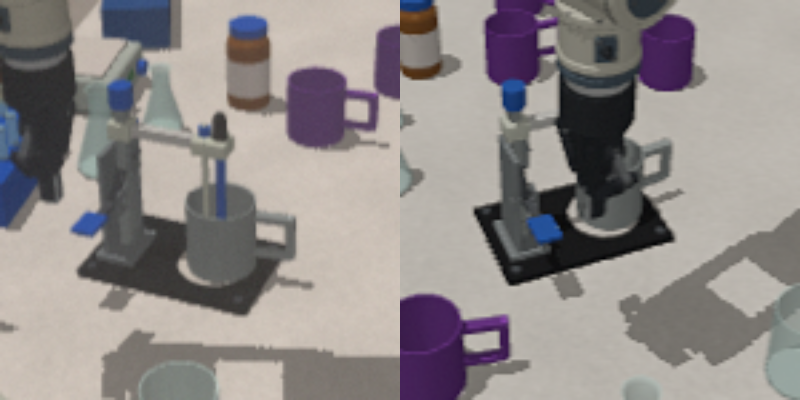

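The head is fully down with the electrode and tube both inside the upright jug. The lever pad is back at its rest height and the robot touches nothing.

```bash
python3 -c "
from bench import manip
print(manip.job_done())"
```

```text
the job is handed in; nothing more can be done
None
```

I handed the job in at about 19 s: the head was raised to the top tooth, the jug placed upright on the white spot, and the head lowered so the electrode and dosing tube hang inside it, with the lever sprung back; the hand-in returned no verdict.

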